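# Snap the airtight cap onto the blue paint marker and keep it pressed home

### The arm

A 6-joint arm with a two-finger parallel gripper is mounted at the origin on the work surface. World frame = base frame: x ahead of the robot, y to its left, z up, the work surface at z = 0. Lengths are in m, angles in rad, forces in N, time in s.
With the tool pointing down it reaches from about 0.4 to 0.825 m from the base axis. Payload 7 kg.
Tool frame: the origin (TCP) lies on the centre line of the jaws, within the pads' length; the fingertips stand 14 mm ahead of it and the grasp point (between the pads) lies 5 mm behind it; z points along the fingers, y is the line along which they close (so a half turn about z gives the same grasp; the last joint's range is limited). The gripper opens to 88 mm and grips with 3 to 60 N. Pads are 19 mm wide; open, the fingers measure 130 mm over their backs; the gripper's body (78 mm by 193 mm) begins 47 mm behind the grasp point.
Start: joints at [-1.004, 0.359, 0.012, 0, -1.224, -0.288], TCP at [0.186, -0.649, 0.201] pointing down, gripper open.
Joint ranges: [-3.07, 3.07], [-1.43, 2.12], [-1.02, 1.25], [-3.03, 1.67], [-3.05, -0], [-3.03, 3.03]. Speed limits (rad/s): [2.39, 2.39, 3.01, 3.14, 3.14, 3.14].

### API

Orientations are given as [roll, pitch, yaw] about the fixed x, y, z axes, in that order (R = Rz(yaw) Ry(pitch) Rx(roll)).
In Python, from station import arm gives the robot as it stands.
- The arm moves only by the tool move_arm, never from a script. Its argument "rows" is a list of rows, each an object with "translation": the shift along the tool's x, y, z in cm, a list of three; "rot": the turn, a rotation vector about the tool's x, y, z in degrees, a list of three; "hand": the closure, from 0 (fully open) to 1 (shut). A call has 1 to 8 rows; each row is the pose to reach, as a shift and turn from the pose commanded when the call began, along the tool's axes at that moment; what a row does not reach only later rows make up. A row lasts 1/12 s, in which the tool goes at most 41.7 mm and 7.16 degrees, less where a joint would pass 70% of its speed; a pose out of reach is approached as far as the arm can. A call with a gripper value outside its range is refused whole. The fingers move at their own pace and stop on an object; "squeeze" is the grip in N (left out, the last holds). Time passes only in rows, so rows that repeat a pose let the fingers close. It gives the time, the measured TCP pose, the force, the opening and the grip force at its end, in the units of the state.
- arm.get_state(): the state, without advancing time (a new reading comes with each control period).
- arm.grab_frame(name): name is "side" or "top" or "wrist"; returns (picture, depth): 420x560x3 uint8, red, green, blue; 420x560 float32, m along the optical axis (not along the pixel's ray), 0 where there is no reading.
- arm.camera_params(name): a dict with "vfov" (degrees; the focal length in pixels is half the picture's height over the tangent of half this angle, whatever the lens; pixels are square), "cx", "cy" (the principal point, pixels), "position" and "orientation" of the camera in the world; the wrist camera has in their place "tool_from_camera" (4x4, takes a point from camera to tool coordinates, whose origin is the TCP and whose axes are the flange's). Camera axes: x right, y down, z forward; pixel columns grow to the right and rows downward; lengths in m; the calibration is good to about 2 mm. The wrist camera is an equidistant fisheye: a pixel r from the principal point sees the ray r / f radians off the axis. A picture is of the moment at which its call begins: read the wrist's pose just before it. camera_params takes no time and is no camera call.
- arm.job_done(): hands the job in; it is judged then, once.
Trained networks look in the newest picture that a camera, given by its name, has taken for a name from the list of things; names that differ only in an ending like _2 or _b are one class to them, and where a whole thing is asked for, a point or a joint stands for the part that bears it (a point fixed in the world has none). Each returns a list of dicts, best first, with "p" (0 to 1); they miss things now and then, are a little off and sometimes report something else, mostly with a low value. They report only what shows in the picture. A call takes as long as a camera call. They do not tell look-alikes from the thing itself.
- arm.search_frame(label, camera): "point" ([x, y, z] in m, in the coordinates of the camera as it stood for that picture, good to about 4 mm: the middle of the surface that is visible of it).
- arm.pinpoint(label, camera): "point" ([x, y, z] in m, in the coordinates of the camera as it stood for that picture, good to about 4 mm: a listed point, or the origin of a listed thing).
The state is a dict: "t": time; "q": joint angles; "qd": joint speeds; "joint_efforts": joint torques, N m; "eef_pos": TCP position; "ee_rot": TCP orientation; "force": force on the tool from outside, world axes, zero at the start; "moment": the same for the moment, N m; "width": finger opening in m; "gripper_force": force on a finger pad.
Only numpy, scipy, OpenCV 4.12 (cv2) and the standard library are available. Lean on these libraries where they do the work, as an engineer would, in place of code of your own. Each camera call takes 0.05 s, during which the arm holds its last target. There are 200 camera calls.

### The job

The blue paint marker is standing open, nib up, and will dry out: pick up the blue cap and press it straight down over the nib until it clicks, then keep pressing past the click until the cap is fully home with its rubber seal squeezed flat. Finish like that, still holding and pressing the cap down: do not let go. Leave the yellow cap and everything else on the table where they are.

Things in the scene. Friction and masses are not known exactly. Their poses are not given: they have to be found in the camera images.
- blue_cap: Loose blue cap, a hollow round cup standing mouth down on the table: 36 mm outside diameter, 62 mm tall, closed top with a white disc, straight smooth sides. Bore 29 mm wide and 57 mm deep, with an inner lip 23 mm wide and 5 mm high right at the mouth. Origin: centre of the mouth rim (its underside); z points from the mouth to the closed top. About 35 g; firm, cannot be crushed.
- blue_marker: Broad blue paint marker fixed nib up in a 90 x 90 x 45 mm wooden stand that cannot move. Origin: centre of the stand's underside, on the marker's axis; z up along the axis. Blue barrel 38 mm wide, ending in a 42 mm wide shoulder whose flat top is 102 mm above the origin; above it a white neck 20 mm wide up to 121 mm, tapering to 16 mm at 126 mm, then the nib.
- nib_tip (a point): Tip of the 12 mm wide blue nib of the blue marker, on its axis, 139 mm above the marker's origin.
- marker_balls (a point): Point on the blue marker's axis, 112 mm above its origin, level with four sprung steel balls that stand 3.5 mm out of the neck. The cap's lip meets them when the cap's mouth is about 5 mm above this point (resistance rising to about 10 N); it clicks past them when the mouth is about 5 mm below this point, and the resistance drops.
- marker_seat (a point): Centre of the shoulder's top on the blue marker, 102 mm above its origin: the cap is fully home when its origin is here. On it lies the black rubber seal ring, 33 mm wide, 3 mm thick; the cap meets it just after the click and squeezes it flat: it takes about 11 N of push to get it flat, then it stops hard; a steady 15 to 20 N keeps it home. Let go, it springs up 1 to 2 mm.
- seal (a joint): The black rubber seal ring on the blue marker's shoulder: 0 = free, 0.003 m = squeezed flat by the cap.
- yellow_marker: The same kind of marker and stand in yellow, fixed and open; not to be used. Same shape, sizes and origin as the blue one.
- yellow_cap: Loose yellow cap, same shape and origin as the blue one; leave it alone.
- rinse_cup: Loose white rinse cup, open at the top, 76 mm wide, 85 mm tall; origin at the centre of its underside; leave it alone.
- paint_pot: Loose closed red paint pot, 56 mm wide, 65 mm tall; origin at the centre of its underside; leave it alone.
- tape_roll: Loose roll of paper tape lying flat, 90 mm wide, 25 mm tall; origin at the centre of its underside; leave it alone.
- flat_brush: Loose flat brush with a blue handle lying on the table, about 200 mm long along its x; leave it alone.
Things that resemble listed ones, but are neither listed nor needed, are in the scene too. Several things have the shape of the blue_cap; the one meant has the colours described above.

How it is judged:
By the outcome, as a careful person would: the job done as asked, in the order asked, and still so for the second after the job is handed in, while the arm keeps its last pose, push and grip.
It also fails if it takes over 42 s, if anything falls off the work surface, if the arm or the gripper's body presses on something with over 40 N, if the wrist force passes 120 N, or if a joint passes its speed limit or range.

## Working session

There is one attempt and no reset: what is moved stays moved. The work goes in short steps, Python scripts to look and compute and a tool call to move; the robot and the scene stay as the last step left them, time stands still between calls to the robot, and variables do not carry over. Pictures are saved under pics/ and viewed, at most 10 in all, crops included, and the job is handed in when it is done.

Besides the shell and the picture viewer there is one more tool, called after ">>>" by a JSON object that holds its "op" and its "data", one argument or row to a line. move_arm: Moves the arm, as the interface text tells. Its arguments: {"type":"object","properties":{"rows":{"type":"array","items":{"type":"object","properties":{"translation":{"type":"array","items":{"type":"number"}},"rot":{"type":"array","items":{"type":"number"}},"hand":{"type":"number"}}}},"squeeze":{"type":"number"}},"required":["rows"]}

```bash
mkdir -p pics; ls; cat > h.py <<'E'
import numpy as np, cv2
from scipy.spatial.transform import Rotation as R
from station import arm
def campose(n):
    p=arm.camera_params(n)
    o=np.array(p["orientation"],float)
    Rm=o if o.shape==(3,3) else (R.from_euler('xyz',o).as_matrix() if o.size==3 else None)
    return p,Rm,np.array(p["position"])
def world(n,pt):
    p,Rm,t=campose(n); return Rm@np.array(pt)+t
E
python3 - <<'E'
from h import *
for n in ["top","side","wrist"]:
    print(arm.camera_params(n))
for n in ["top","side"]:
    im,d=arm.grab_frame(n); cv2.imwrite(f"pics/{n}1.png",im[:,:,::-1]); np.save(n+"d.npy",d)
    for l in ["blue_cap","blue_marker","nib_tip","marker_seat"]:
        for r in arm.pinpoint(l,n): 
            print(n,l,round(r["p"],2),r["point"])
print(arm.get_state())
E
```

```text
pics
{'vfov': 47.78372741614426, 'cx': 284.55224674229936, 'cy': 204.96439318771468, 'position': array([0.3712403 , 0.0157362 , 1.21079011]), 'orientation': array([-2.97346092, -0.00889234, -1.55521008])}
{'vfov': 46.91668941272964, 'cx': 273.85754104064785, 'cy': 211.69566759247184, 'position': array([-0.07551082,  0.74228287,  0.78876454]), 'orientation': array([-2.18556962,  0.02320653, -2.43906795])}
{'vfov': 65.70646984690485, 'cx': 275.4207114032398, 'cy': 211.5163380997164, 'tool_from_camera': array([[ 3.67472059e-04, -9.54355843e-01, -2.98671711e-01,
         8.07698555e-02],
       [ 9.99999930e-01,  3.29694602e-04,  1.76869992e-04,
         2.76773389e-04],
       [-7.03264598e-05, -2.98671755e-01,  9.54355897e-01,
        -1.81764726e-01],
       [ 0.00000000e+00,  0.00000000e+00,  0.00000000e+00,
         1.00000000e+00]])}
top blue_cap 0.68 [-0.1334, 0.2085, 1.1916]
top blue_cap 0.66 [-0.0512, 0.0457, 1.2177]
top blue_cap 0.63 [-0.0893, 0.1234, 1.2061]
top blue_cap 0.46 [-0.0589, 0.2087, 1.195]
top blue_marker 0.93 [0.1862, -0.006, 1.2313]
top nib_tip 0.73 [0.189, -0.029
[... 378 characters left out ...]
r_seat 0.84 [0.1083, -0.0967, 1.316]
{'t': 0.5, 'q': array([-1.00392526e+00,  3.58642204e-01,  1.18462988e-02, -4.42865206e-05,
       -1.22413499e+00, -2.88104322e-01]), 'qd': array([-0.00173813,  0.00055047,  0.00047698,  0.00065567, -0.00162471,
        0.0010403 ]), 'joint_efforts': array([ 4.37428498e-04, -5.81797349e+01,  2.93065631e+01,  6.99709296e+00,
        1.18037401e-02, -4.47017067e-05]), 'eef_pos': array([ 0.18570764, -0.64887632,  0.20130253]), 'ee_rot': array([ 3.14145180e+00,  1.69725807e-06, -2.86284096e+00]), 'force': array([ 0.47993296, -0.00860824, -0.71659963]), 'moment': array([-0.02033172,  0.00351234, -0.00674798]), 'gripper_force': 0.0, 'width': 0.0879738408201351}
```

View pics/top1.png

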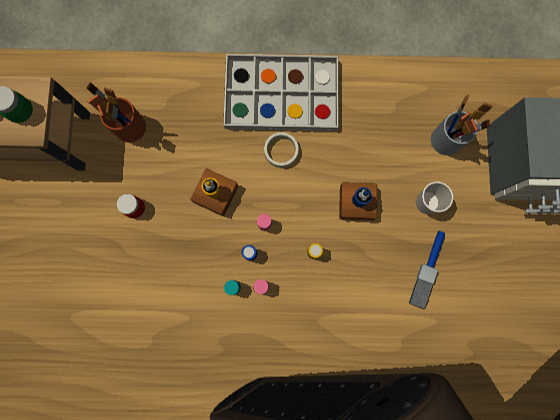

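View pics/side1.png

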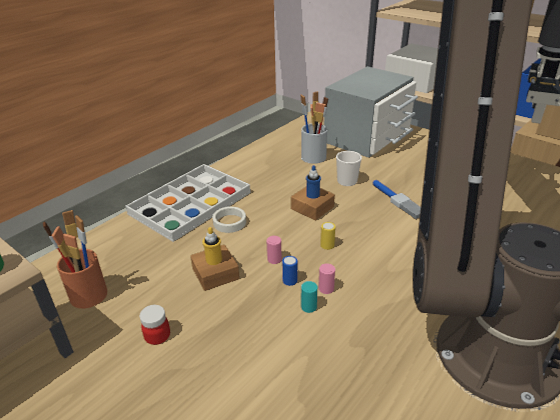

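```bash
python3 - <<'E'
from h import *
for n,L in {"top":{"cap":[[-0.1334,0.2085,1.1916],[-0.0512,0.0457,1.2177],[-0.0893,0.1234,1.2061],[-0.0589,0.2087,1.195]],"mk":[[0.1862,-0.006,1.2313],[0.189,-0.0291,1.0887],[0.1888,-0.0249,1.1312]]},
"side":{"cap":[[0.0363,0.16,1.1316],[0.0751,0.2079,1.0654],[0.0043,0.1203,1.201],[0.1241,0.1761,1.1116]],"mk":[[0.1117,-0.0104,1.3807],[-0.2477,0.255,1.0114],[0.102,-0.125,1.2973],[0.1083,-0.0967,1.316]]}}.items():
    p,_,_=campose(n); f=210/np.tan(np.radians(p["vfov"]/2))
    for k,v in L.items():
        for a in v: print(n,k,world(n,a).round(4),(p["cx"]+f*a[0]/a[2],p["cy"]+f*a[1]/a[2]))
E
```

```text
top cap [ 0.3632  0.1383 -0.    ] (np.float64(231.47954770323233), np.float64(287.915350831234))
top cap [0.5293 0.0587 0.0022] (np.float64(264.61911696229186), np.float64(222.75626879213542))
top cap [4.502e-01 9.550e-02 3.000e-04] (np.float64(249.45169195363425), np.float64(253.46840730777373))
top cap [ 0.3647  0.0638 -0.0028] (np.float64(261.18577023470783), np.float64(287.75868261274616))
top mk [ 5.862e-01 -1.779e-01 -4.000e-04] (np.float64(356.2427512393571), np.float64(202.65428026084922))
top mk [ 0.5852 -0.1794  0.144 ] (np.float64(366.8521681860001), np.float64(192.2928179813036))
top mk [ 0.5882 -0.1796  0.1014] (np.float64(363.67628293471626), np.float64(194.5290727364902))
side cap [0.4483 0.0955 0.0048] (np.float64(289.3812365572934), np.float64(280.1196698696974))
side cap [0.366  0.1328 0.0029] (np.float64(307.9696581642976), np.float64(306.12854575501217))
side cap [ 0.5243  0.0555 -0.0021] (np.float64(275.59017522154244), np.float64(260.1691308393603))
side cap [0.3648 0.0584 0.0011] (np.float64(327.88377226835087), np.float64(288.3598039276733))
side mk [ 0.5859 -0.1835 -0.0015] (np.float64(313.0078575880544), np.float64(208.0505172603946))
side mk [0.5663 0.3958 0.0031] (np.float64(155.33949389077992), np.float64(333.70657604308275))
side mk [ 0.5895 -0.1778  0.1404] (np.float64(311.9063602210835), np.float64(165.06721271448697))
side mk [ 0.5846 -0.1805  0.1064] (np.float64(313.68237712442055), np.float64(176.13646492118076))
```

Lookalikes in the top view (column, row): pink (264,222), blue with white disc (249,253), teal (232,288), pink (261,288), yellow (316,250). I choose (249,253), which is (289,270) in the side view. The blue marker is at (362,197), and the yellow one at (211,187) isn't needed. I'll check the choice in a crop.

```bash
python3 - <<'E'
import cv2
a=cv2.imread("pics/side1.png")[225:325,240:360]; b=cv2.imread("pics/top1.png")[205:305,215:335]
cv2.imwrite("pics/crop1.png",cv2.resize(cv2.hconcat([a,b]),None,fx=3.3,fy=3.3,interpolation=cv2.INTER_CUBIC))
E
```

```text
(no output)
```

View pics/crop1.png

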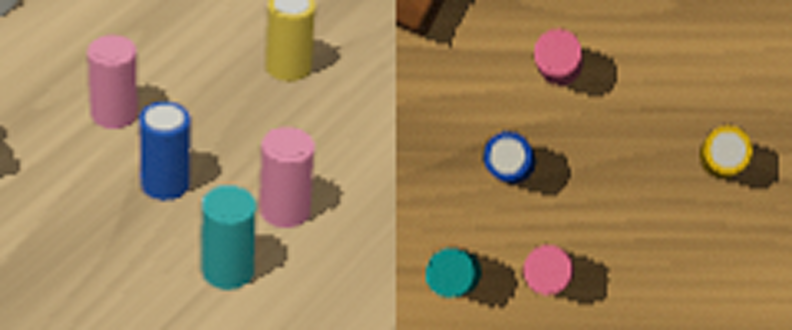

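>>> {"op": "move_arm", "data": {
  "rows": [
    {"translation": [-3, 2.2, -0.4], "rot": [0, 0, 0], "hand": 0},
    {"translation": [-6, 4.4, -0.8], "rot": [0, 0, 0], "hand": 0},
    {"translation": [-9, 6.6, -1.2], "rot": [0, 0, 0], "hand": 0},
    {"translation": [-12, 8.8, -1.6], "rot": [0, 0, 0], "hand": 0},
    {"translation": [-15, 11, -2], "rot": [0, 0, 0], "hand": 0},
    {"translation": [-18, 13.2, -2.4], "rot": [0, 0, 0], "hand": 0},
    {"translation": [-21, 15.4, -2.8], "rot": [0, 0, 0], "hand": 0},
    {"translation": [-24, 17.6, -3.2], "rot": [0, 0, 0], "hand": 0}
  ]
}}

```text
t: 1.17
eef_pos: [0.3688, -0.4121, 0.2339]
ee_rot: [-3.141, 0.0, -2.863]
force: [1.1, 0.3, -0.3]
width: 0.0874
gripper_force: 0.0
```

The crop confirms it: only the cap at (165,150) in the left half and (508,157) in the right half is blue with a white disc.

>>> {"op": "move_arm", "data": {
  "rows": [
    {"translation": [-3, 2.2, -0.4], "rot": [0, 0, 0], "hand": 0},
    {"translation": [-6, 4.4, -0.8], "rot": [0, 0, 0], "hand": 0},
    {"translation": [-9, 6.6, -1.2], "rot": [0, 0, 0], "hand": 0},
    {"translation": [-12, 8.8, -1.6], "rot": [0, 0, 0], "hand": 0},
    {"translation": [-15, 11, -2], "rot": [0, 0, 0], "hand": 0},
    {"translation": [-18, 13.2, -2.4], "rot": [0, 0, 0], "hand": 0},
    {"translation": [-21, 15.4, -2.8], "rot": [0, 0, 0], "hand": 0},
    {"translation": [-23, 16.5, -3], "rot": [0, 0, 0], "hand": 0}
  ]
}}

```text
t: 1.83
eef_pos: [0.5455, -0.189, 0.2642]
ee_rot: [-3.141, 0.002, -2.861]
force: [0.5, -1.5, 0.2]
width: 0.0878
gripper_force: 0.0
```

```bash
cat >> h.py <<'E'
def wpose():
    s=arm.get_state(); T=np.eye(4); T[:3,:3]=R.from_euler('xyz',s["ee_rot"]).as_matrix(); T[:3,3]=s["eef_pos"]
    return T@np.array(arm.camera_params("wrist")["tool_from_camera"])
def wcloud(d,T):
    p=arm.camera_params("wrist"); f=210/np.tan(np.radians(p["vfov"]/2))
    v,u=np.mgrid[:420,:560]; x=(u-p["cx"]);y=(v-p["cy"]); r=np.hypot(x,y)+1e-9; th=r/f
    k=d*np.tan(th)/r; P=np.stack([x*k,y*k,d],-1)
    W=P@T[:3,:3].T+T[:3,3]; W[d<=0]=np.nan; return W
def fitcirc(x,y,r):
    from scipy.optimize import least_squares
    s=least_squares(lambda c:np.hypot(x-c[0],y-c[1])-r,[x.mean(),y.mean()],loss="soft_l1",f_scale=0.001); return s.x
E
python3 - <<'E'
from h import *
T=wpose(); im,d=arm.grab_frame("wrist"); cv2.imwrite("pics/w1.png",im[:,:,::-1]); np.save("w1d.npy",d); np.save("w1T.npy",T)
for l in ["nib_tip","marker_seat","blue_marker"]:
    for r in arm.pinpoint(l,"wrist"): print(l,round(r["p"],2),(T@np.r_[r["point"],1])[:3].round(4))
W=wcloud(d,T); print(W.reshape(-1,3)[::23520].round(3))
near=np.hypot(W[...,0]-.586,W[...,1]+.18)<.08
for lo,hi in [(.04,.048),(.10,.108),(.108,.126),(.126,.145)]:
    m=near&(W[...,2]>lo)&(W[...,2]<hi); q=W[m]
    if len(q): print(lo,len(q),q.mean(0).round(4),((q.min(0)+q.max(0))/2).round(4),(q.max(0)-q.min(0)).round(4))
print(arm.get_state()["eef_pos"])
E
```

```text
nib_tip 0.69 [ 0.5831 -0.1787  0.1302]
marker_seat 0.71 [ 0.5802 -0.1769  0.0975]
marker_seat 0.71 [ 0.587  -0.1811  0.0015]
marker_seat 0.25 [ 0.6061  0.1862 -0.0011]
blue_marker 0.68 [ 0.5885 -0.18   -0.0032]
[[ 0.354 -0.765 -0.   ]
 [ 0.435 -0.731 -0.001]
 [ 0.51  -0.706 -0.001]
 [ 0.585 -0.69  -0.001]
 [ 0.601 -0.533  0.14 ]
 [ 0.656 -0.529  0.144]
 [ 0.717 -0.53   0.148]
 [ 0.529 -0.274  0.39 ]
 [ 0.539 -0.27   0.396]
 [ 0.562 -0.277  0.396]]
0.04 3206 [ 0.578  -0.1816  0.0433] [ 0.5856 -0.1795  0.044 ] [0.091  0.0915 0.0079]
0.1 504 [ 0.5822 -0.1804  0.1021] [ 0.5859 -0.1793  0.104 ] [0.041  0.0405 0.0079]
0.108 285 [ 0.5814 -0.1804  0.1184] [ 0.5854 -0.1793  0.1176] [0.0253 0.0263 0.0168]
0.126 119 [ 0.5847 -0.1799  0.1343] [ 0.5861 -0.1796  0.1329] [0.012  0.0111 0.0127]
[ 0.54392174 -0.19113044  0.26314569]
```

View pics/w1.png

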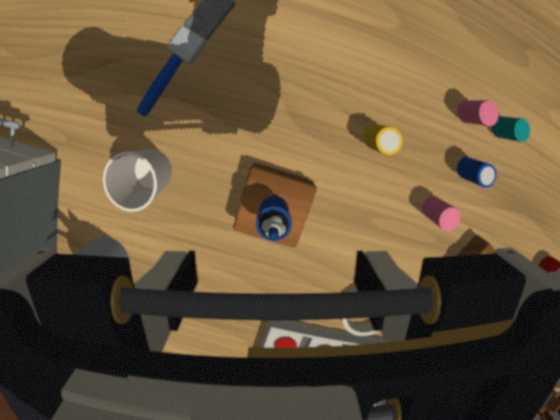

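The wrist picture shows the blue marker at (273,225), the blue cap with its white disc at (480,172), and the yellow cap at (388,140). The depth fits put the marker axis at (0.586, -0.1795). Next I move over the cap.

>>> {"op": "move_arm", "data": {
  "rows": [
    {"translation": [0.2, 3.8, 0.8], "rot": [0, 0, 0], "hand": 0},
    {"translation": [0.3, 7.6, 1.6], "rot": [0, 0, 0], "hand": 0},
    {"translation": [0.5, 11.4, 2.4], "rot": [0, 0, 0], "hand": 0},
    {"translation": [0.6, 15.2, 3.2], "rot": [0, 0, 0], "hand": 0},
    {"translation": [0.8, 19, 4], "rot": [0, 0, 0], "hand": 0},
    {"translation": [1, 22.8, 4.8], "rot": [0, 0, 0], "hand": 0},
    {"translation": [1.1, 26.6, 5.6], "rot": [0, 0, 0], "hand": 0},
    {"translation": [1.2, 30.2, 6.3], "rot": [0, 0, 0], "hand": 0}
  ]
}}

```text
t: 2.7
eef_pos: [0.4479, 0.0956, 0.2003]
ee_rot: [3.141, 0.001, -2.864]
force: [0.9, 1.0, 0.2]
width: 0.0873
gripper_force: 0.0
```

>>> {"op": "move_arm", "data": {
  "rows": [
    {"translation": [0, 0, 0.5], "rot": [0, 0, 0], "hand": 0},
    {"translation": [0, 0, 0.5], "rot": [0, 0, 0], "hand": 0},
    {"translation": [0, 0, 0.5], "rot": [0, 0, 0], "hand": 0}
  ]
}}

```text
t: 2.95
eef_pos: [0.4488, 0.0946, 0.1955]
ee_rot: [-3.141, -0.0, -2.863]
force: [0.7, 0.2, -0.5]
width: 0.0879
gripper_force: 0.0
```

```bash
python3 - <<'E'
from h import *
T=wpose(); im,d=arm.grab_frame("wrist"); cv2.imwrite("pics/w2.png",im[:,:,::-1])
for r in arm.pinpoint("blue_cap","wrist"): print(round(r["p"],2),(T@np.r_[r["point"],1])[:3].round(4))
W=wcloud(d,T)
near=np.hypot(W[...,0]-.449,W[...,1]-.0955)<.035
for lo,hi in [(.01,.056),(.058,.068)]:
    q=W[near&(W[...,2]>lo)&(W[...,2]<hi)]
    if len(q): print(lo,len(q),q.mean(0).round(4),((q.min(0)+q.max(0))/2).round(4),(q.max(0)-q.min(0)).round(4),fitcirc(q[:,0],q[:,1],.018).round(4))
s=arm.get_state(); print(s["eef_pos"],s["ee_rot"],s["force"],s["t"])
E
```

```text
0.98 [ 0.3665  0.1346 -0.0047]
0.86 [ 0.4511  0.0935 -0.0013]
0.83 [ 0.3704  0.0607 -0.002 ]
0.65 [ 0.4552 -0.0671 -0.0015]
0.64 [5.257e-01 5.480e-02 3.000e-04]
0.01 228 [0.4362 0.0892 0.0349] [0.4414 0.0912 0.033 ] [0.0179 0.0325 0.0456] [0.4507 0.0931]
0.058 945 [0.4499 0.0929 0.0606] [0.4501 0.0929 0.0604] [0.0348 0.0353 0.0043] [0.4559 0.0936]
[0.44944455 0.0941487  0.19576739] [-3.14154656e+00  4.69371724e-04 -2.86450715e+00] [ 0.11705078  0.20038513 -0.68671893] 3.05
```

>>> {"op": "move_arm", "data": {
  "rows": [
    {"translation": [-0.1, -0.15, 3.5], "rot": [0, 0, 0], "hand": 0},
    {"translation": [-0.1, -0.15, 7], "rot": [0, 0, 0], "hand": 0},
    {"translation": [-0.1, -0.15, 10.5], "rot": [0, 0, 0], "hand": 0},
    {"translation": [-0.1, -0.15, 13], "rot": [0, 0, 0], "hand": 0},
    {"translation": [-0.1, -0.15, 15], "rot": [0, 0, 0], "hand": 0},
    {"translation": [-0.1, -0.15, 16.2], "rot": [0, 0, 0], "hand": 0},
    {"translation": [-0.1, -0.15, 16.2], "rot": [0, 0, 0], "hand": 0},
    {"translation": [-0.1, -0.15, 16.2], "rot": [0, 0, 0], "hand": 0.3}
  ]
}}

```text
t: 3.72
eef_pos: [0.4508, 0.0929, 0.0333]
ee_rot: [-3.141, -0.001, -2.865]
force: [-0.1, 0.8, 0.8]
width: 0.0845
gripper_force: 0.0
```

>>> {"op": "move_arm", "data": {
  "rows": [
    {"translation": [0, 0, 0], "rot": [0, 0, 0], "hand": 1},
    {"translation": [0, 0, 0], "rot": [0, 0, 0], "hand": 1},
    {"translation": [0, 0, 0], "rot": [0, 0, 0], "hand": 1},
    {"translation": [0, 0, 0], "rot": [0, 0, 0], "hand": 1},
    {"translation": [0, 0, 0], "rot": [0, 0, 0], "hand": 1},
    {"translation": [0, 0, 0], "rot": [0, 0, 0], "hand": 1},
    {"translation": [0, 0, 0], "rot": [0, 0, 0], "hand": 1},
    {"translation": [0, 0, 0], "rot": [0, 0, 0], "hand": 1}
  ],
  "squeeze": 50
}}

```text
t: 4.38
eef_pos: [0.4505, 0.0942, 0.0335]
ee_rot: [3.142, 0.0, -2.863]
force: [0.1, 0.4, 0.7]
width: 0.0336
gripper_force: 50.1
```

>>> {"op": "move_arm", "data": {
  "rows": [
    {"translation": [0, 0, -1], "rot": [0, 0, 0], "hand": 1},
    {"translation": [0, 0, -4], "rot": [0, 0, 0], "hand": 1},
    {"translation": [0, 0, -8], "rot": [0, 0, 0], "hand": 1},
    {"translation": [0, 0, -12], "rot": [0, 0, 0], "hand": 1},
    {"translation": [0, 0, -15], "rot": [0, 0, 0], "hand": 1},
    {"translation": [0, 0, -17], "rot": [0, 0, 0], "hand": 1},
    {"translation": [0, 0, -17], "rot": [0, 0, 0], "hand": 1},
    {"translation": [0, 0, -17], "rot": [0, 0, 0], "hand": 1}
  ],
  "squeeze": 60
}}

```text
t: 5.05
eef_pos: [0.4508, 0.0945, 0.2043]
ee_rot: [3.14, 0.002, -2.863]
force: [-1.0, -0.8, -0.1]
width: 0.0325
gripper_force: 60.0
```

```bash
python3 - <<'E'
from h import *
T=wpose(); im,d=arm.grab_frame("wrist"); cv2.imwrite("pics/w3.png",im[:,:,::-1]); sd,dd=arm.grab_frame("side"); cv2.imwrite("pics/s3.png",sd[100:310,200:480,::-1])
for r in arm.pinpoint("blue_cap","wrist"): print(round(r["p"],2),(T@np.r_[r["point"],1])[:3].round(4))
s=arm.get_state(); e=s["eef_pos"]; print(e,s["ee_rot"],s["force"],s["width"],s["gripper_force"])
W=wcloud(d,T); blue=(im[...,2]>im[...,0]*1.6)|(im.min(-1)>130)
near=np.hypot(W[...,0]-e[0],W[...,1]-e[1])<.03
for lo,hi in [(.165,.22),(.22,.245)]:
    q=W[near&blue&(W[...,2]>lo)&(W[...,2]<hi)]
    if len(q): print(lo,len(q),q.mean(0).round(4),((q.min(0)+q.max(0))/2).round(4),(q.max(0)-q.min(0)).round(4))
a=cv2.resize(cv2.imread("pics/s3.png"),(560,420)); cv2.imwrite("pics/b3.png",cv2.resize(cv2.hconcat([cv2.imread("pics/w3.png"),a]),(800,300)))
E
```

```text
0.95 [ 0.5232  0.0522 -0.0013]
0.85 [ 3.728e-01  6.230e-02 -3.000e-04]
0.74 [ 0.3694  0.1362 -0.0046]
0.65 [0.4499 0.0985 0.1715]
[0.44963865 0.09373623 0.2020452 ] [-3.14116715e+00 -2.29733195e-03 -2.86295090e+00] [-0.62017188  1.37002572 -0.79767059] 0.03269231249937348 59.984591603279114
0.165 1090 [0.4361 0.0892 0.2002] [0.44   0.0914 0.197 ] [0.0153 0.0299 0.046 ]
0.22 1599 [0.4439 0.0926 0.2302] [0.4496 0.0942 0.2317] [0.035  0.0369 0.0233]
```

View pics/b3.png

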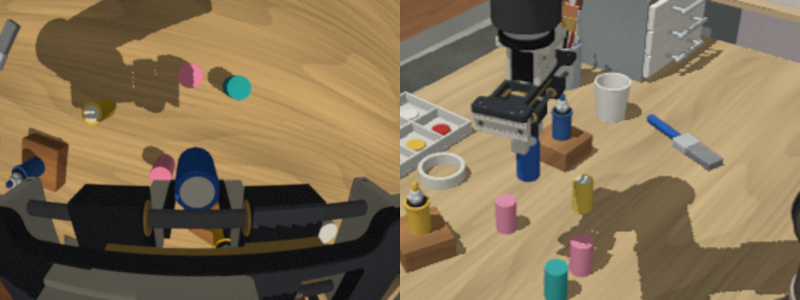

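The wrist half shows the blue cap upright between the pads at (197,180), and the side half shows it at (528,160), lifted clear. The cap is centred on the TCP. Now I carry it over the marker.

>>> {"op": "move_arm", "data": {
  "rows": [
    {"translation": [-0.4, -2, 0], "rot": [0, 0, 0], "hand": 1},
    {"translation": [-1.1, -6, 0], "rot": [0, 0, 0], "hand": 1},
    {"translation": [-1.8, -10, 0], "rot": [0, 0, 0], "hand": 1},
    {"translation": [-2.6, -14, 0], "rot": [0, 0, 0], "hand": 1},
    {"translation": [-3.3, -18, 0], "rot": [0, 0, 0], "hand": 1},
    {"translation": [-4, -22, 0], "rot": [0, 0, 0], "hand": 1},
    {"translation": [-4.8, -26, 0], "rot": [0, 0, 0], "hand": 1},
    {"translation": [-5.3, -29, 0], "rot": [0, 0, 0], "hand": 1}
  ]
}}

```text
t: 5.87
eef_pos: [0.5815, -0.1729, 0.2012]
ee_rot: [3.141, -0.003, -2.864]
force: [0.8, 1.0, -0.0]
width: 0.0332
gripper_force: 60.0
```

>>> {"op": "move_arm", "data": {
  "rows": [
    {"translation": [-0.2, -1, 0], "rot": [0, 0, 0], "hand": 1},
    {"translation": [-0.2, -1, 0], "rot": [0, 0, 0], "hand": 1},
    {"translation": [-0.2, -1, 0], "rot": [0, 0, 0], "hand": 1},
    {"translation": [-0.2, -1, 0], "rot": [0, 0, 0], "hand": 1}
  ]
}}

```text
t: 6.2
eef_pos: [0.5852, -0.1785, 0.2023]
ee_rot: [3.141, -0.002, -2.863]
force: [0.1, 0.1, -0.2]
width: 0.0327
gripper_force: 60.0
```

```bash
python3 - <<'E'
from h import *
T=wpose(); im,d=arm.grab_frame("wrist"); cv2.imwrite("pics/w4.png",im[:,:,::-1])
E=[]
for i in range(4):
    s=arm.get_state(); E.append(np.r_[s["eef_pos"],s["ee_rot"][2],s["force"]]); arm.grab_frame("side")
print(np.mean(E,0).round(4),np.ptp(E,0).round(4)[:3])
W=wcloud(d,T)
near=np.hypot(W[...,0]-.586,W[...,1]+.1795)<.075
q=W[near&(W[...,2]>.04)&(W[...,2]<.05)]; 
h=cv2.minAreaRect((q[:,:2]*1e3).astype(np.float32)); print("stand",h)
q=W[near&(W[...,2]>.099)&(W[...,2]<.105)]; print("shoulder",len(q),((q.min(0)+q.max(0))/2).round(4),np.ptp(q,0).round(4))
q=W[near&(W[...,2]>.06)&(W[...,2]<.095)]; print("barrel",len(q),fitcirc(q[:,0],q[:,1],.019).round(4))
q=W[near&(W[...,2]>.175)&(W[...,2]<.228)&(np.hypot(W[...,0]-.586,W[...,1]+.1795)<.021)&(im[...,2]>im[...,0]*1.6)]; 
for lo in (.178,.198,.213):
    r=q[(q[:,2]>lo)&(q[:,2]<lo+.015)]
    if len(r)>20: print("cap",lo,len(r),fitcirc(r[:,0],r[:,1],.018).round(4))
E
```

```text
[ 0.5856 -0.1781  0.2033 -2.8615  0.3983  0.302  -0.6269] [0.0004 0.0001 0.0008]
stand ((586.341796875, -179.41506958007812), (90.27882385253906, 90.02539825439453), 88.5047836303711)
shoulder 706 [ 0.5824 -0.1793  0.102 ] [0.0336 0.0415 0.0059]
barrel 160 [ 0.5527 -0.1891]
cap 0.178 315 [ 0.5854 -0.1791]
cap 0.198 425 [ 0.5853 -0.1785]
cap 0.213 543 [ 0.5852 -0.1782]
```

View pics/w4.png

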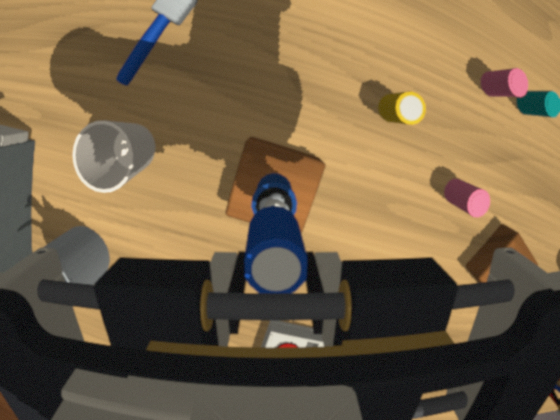

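The cap hangs straight over the nib at (272,250), with the neck showing behind it at (275,195). The offset is about 1 mm, so I correct that and go down to just above the balls.

>>> {"op": "move_arm", "data": {
  "rows": [
    {"translation": [-0.07, -0.08, 0], "rot": [0, 0, 0], "hand": 1},
    {"translation": [-0.07, -0.08, 1], "rot": [0, 0, 0], "hand": 1},
    {"translation": [-0.07, -0.08, 2], "rot": [0, 0, 0], "hand": 1},
    {"translation": [-0.07, -0.08, 3], "rot": [0, 0, 0], "hand": 1},
    {"translation": [-0.07, -0.08, 4], "rot": [0, 0, 0], "hand": 1},
    {"translation": [-0.07, -0.08, 4.6], "rot": [0, 0, 0], "hand": 1},
    {"translation": [-0.07, -0.08, 4.8], "rot": [0, 0, 0], "hand": 1},
    {"translation": [-0.07, -0.08, 4.8], "rot": [0, 0, 0], "hand": 1}
  ]
}}

```text
t: 7.12
eef_pos: [0.5864, -0.1798, 0.1543]
ee_rot: [3.141, -0.002, -2.863]
force: [1.0, -0.5, 0.1]
width: 0.033
gripper_force: 60.0
```

>>> {"op": "move_arm", "data": {
  "rows": [
    {"translation": [0, 0, 0.15], "rot": [0, 0, 0], "hand": 1},
    {"translation": [0, 0, 0.3], "rot": [0, 0, 0], "hand": 1},
    {"translation": [0, 0, 0.45], "rot": [0, 0, 0], "hand": 1},
    {"translation": [0, 0, 0.6], "rot": [0, 0, 0], "hand": 1},
    {"translation": [0, 0, 0.7], "rot": [0, 0, 0], "hand": 1},
    {"translation": [0, 0, 0.8], "rot": [0, 0, 0], "hand": 1},
    {"translation": [0, 0, 0.8], "rot": [0, 0, 0], "hand": 1},
    {"translation": [0, 0, 0.8], "rot": [0, 0, 0], "hand": 1}
  ]
}}

```text
t: 7.78
eef_pos: [0.5875, -0.1793, 0.1485]
ee_rot: [-3.141, 0.002, -2.862]
force: [-0.6, 3.1, 6.0]
width: 0.033
gripper_force: 60.0
```

>>> {"op": "move_arm", "data": {
  "rows": [
    {"translation": [0, 0, 0.1], "rot": [0, 0, 0], "hand": 1},
    {"translation": [0, 0, 0.2], "rot": [0, 0, 0], "hand": 1},
    {"translation": [0, 0, 0.3], "rot": [0, 0, 0], "hand": 1},
    {"translation": [0, 0, 0.4], "rot": [0, 0, 0], "hand": 1},
    {"translation": [0, 0, 0.5], "rot": [0, 0, 0], "hand": 1},
    {"translation": [0, 0, 0.5], "rot": [0, 0, 0], "hand": 1}
  ]
}}

```text
t: 8.28
eef_pos: [0.5869, -0.1792, 0.1427]
ee_rot: [3.141, 0.001, -2.863]
force: [-1.2, 3.2, 2.7]
width: 0.0328
gripper_force: 60.0
```

>>> {"op": "move_arm", "data": {
  "rows": [
    {"translation": [0, 0.03, 0.1], "rot": [0, 0, 0], "hand": 1},
    {"translation": [0, 0.05, 0.2], "rot": [0, 0, 0], "hand": 1},
    {"translation": [0, 0.05, 0.3], "rot": [0, 0, 0], "hand": 1},
    {"translation": [0, 0.05, 0.4], "rot": [0, 0, 0], "hand": 1},
    {"translation": [0, 0.05, 0.45], "rot": [0, 0, 0], "hand": 1},
    {"translation": [0, 0.05, 0.45], "rot": [0, 0, 0], "hand": 1}
  ]
}}

```text
t: 8.78
eef_pos: [0.5865, -0.1793, 0.1374]
ee_rot: [3.141, -0.001, -2.863]
force: [-0.2, 1.9, -0.8]
width: 0.0329
gripper_force: 59.9
```

>>> {"op": "move_arm", "data": {
  "rows": [
    {"translation": [0, 0, 0.1], "rot": [0, 0, 0], "hand": 1},
    {"translation": [0, 0, 0.2], "rot": [0, 0, 0], "hand": 1},
    {"translation": [0, 0, 0.25], "rot": [0, 0, 0], "hand": 1},
    {"translation": [0, 0, 0.25], "rot": [0, 0, 0], "hand": 1}
  ]
}}

```text
t: 9.12
eef_pos: [0.587, -0.1793, 0.136]
ee_rot: [-3.141, 0.001, -2.863]
force: [-2.0, 3.5, 6.0]
width: 0.0331
gripper_force: 60.0
```

>>> {"op": "move_arm", "data": {
  "rows": [
    {"translation": [0, 0, 0.08], "rot": [0, 0, 0], "hand": 1},
    {"translation": [0, 0, 0.16], "rot": [0, 0, 0], "hand": 1},
    {"translation": [0, 0, 0.2], "rot": [0, 0, 0], "hand": 1},
    {"translation": [0, 0, 0.2], "rot": [0, 0, 0], "hand": 1},
    {"translation": [0, 0, 0.2], "rot": [0, 0, 0], "hand": 1}
  ]
}}

```text
t: 9.53
eef_pos: [0.5875, -0.1796, 0.1352]
ee_rot: [-3.14, 0.002, -2.862]
force: [-2.7, 5.2, 11.2]
width: 0.033
gripper_force: 60.0
```

>>> {"op": "move_arm", "data": {
  "rows": [
    {"translation": [0, 0.03, 0.08], "rot": [0, 0, 0], "hand": 1},
    {"translation": [0, 0.05, 0.15], "rot": [0, 0, 0], "hand": 1},
    {"translation": [0, 0.05, 0.15], "rot": [0, 0, 0], "hand": 1},
    {"translation": [0, 0.05, 0.15], "rot": [0, 0, 0], "hand": 1}
  ]
}}

```text
t: 9.87
eef_pos: [0.5879, -0.1795, 0.1351]
ee_rot: [-3.139, 0.003, -2.862]
force: [-4.5, 3.1, 19.7]
width: 0.0328
gripper_force: 60.0
```

```bash
cat > r.py <<'E'
from h import *
E=[]
for i in range(6):
    im,d=arm.grab_frame("side"); s=arm.get_state(); E.append(np.r_[s["eef_pos"],s["force"],s["width"]])
print(np.mean(E,0).round(4),np.ptp(E,0).round(4),s["ee_rot"],s["t"])
E
python3 r.py
```

```text
[ 0.5879 -0.1795  0.1351 -4.5617  3.3699 18.5385  0.033 ] [1.0000e-04 0.0000e+00 0.0000e+00 1.3765e+00 3.7500e-01 1.5534e+00
 5.0000e-04] [-3.13888578  0.00334534 -2.86184906] 10.1667
```

```bash
python3 - <<'E'
from h import *
T=wpose(); im,d=arm.grab_frame("wrist"); W=wcloud(d,T)
m=(np.hypot(W[...,0]-.587,W[...,1]+.1795)<.012)&(im.min(-1)>110)&(W[...,2]<.19); print("top z",np.median(W[m][:,2]),m.sum())
sd,_=arm.grab_frame("side"); cv2.imwrite("pics/f.png",cv2.resize(sd[130:235,240:380,::-1],(700,525)))
s=arm.get_state(); print(s["force"],s["eef_pos"])
E
```

```text
top z 0.1631548403795563 1375
[-4.45471587  3.72856331 18.18628558] [ 0.58788428 -0.17952654  0.13513316]
```

View pics/f.png

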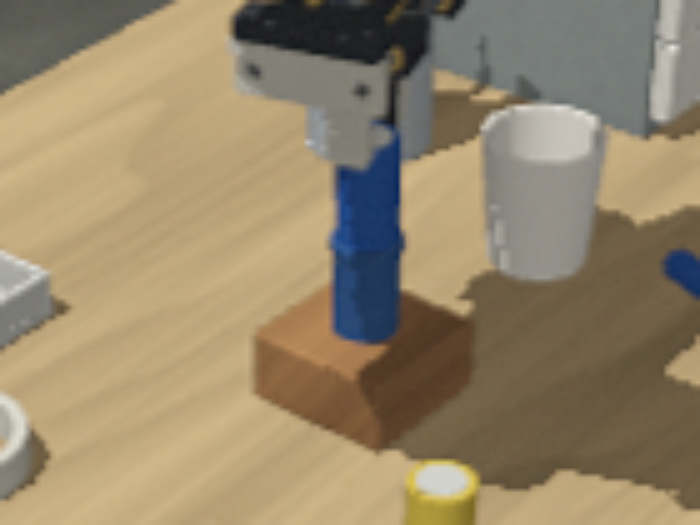

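The crop shows the cap flush on the shoulder at (367,243), with no black gap. The cap top is at about 0.163 m (0.164 expected), and the push is a steady 18 N.

```bash
python3 -c "
from station import arm; print(arm.job_done())"
```

```text
the job is handed in; nothing more can be done
None
```

The blue cap is on the blue marker, past the click and fully home; the arm is still gripping it and pressing down with about 18 N, nothing else was touched, and the job was handed in at about 10 s.

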